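Set the battery charger four clicks higher and start it

TASK

Set the battery charger four clicks higher: with a fingertip against the dial's fin, push the dial clockwise (seen from above) exactly four clicks from where it stands, without going past and without pinching the fin. Then press the round start button fully down and let go. Leave the tape measure, the padlock and the pliers where they are.

Things in the scene. Friction and masses are not known exactly. Their poses are not given: they have to be found in the camera images.
- charger: grey battery charger, black top, 150 x 230 x 85 mm (x, y, z), immovable. Origin: centre of its underside; x points away from its front (terminal) side, z up. On its top, 85 mm up: the dial, centred at x 0, y -45 mm, and the start button at x -30, y +75 mm. Ten white marks, one per click, fan round the dial
- dial_axis (a point): point on the dial's vertical turning axis, at the middle of the dial disc's upper face (98 mm above the table). The disc is grey, 90 mm across and 12 mm thick. Its x axis points along the fin, outwards
- dial_fin (a point): middle of the outer end of the dial's upright fin, 44 mm from the axis, 110 mm above the table. The fin stands radially on the disc like a pointer: 8 to 44 mm from the axis, 11 mm thick, 98 to 124 mm above the table, white line on top. Pushed sideways it turns the dial. x axis: along the fin, outwards
- dial (a joint): dial angle, rad, growing clockwise from above. Ten click stops 0.419 rad (24 deg) apart, 0 to 3.77; at 0 the fin points 108 deg anticlockwise of the charger's +x. Starts at rest in one of the first four. Leaving a stop takes about 0.15 N m (some 4 N at the fin); half-way to the next stop the dial snaps forward into it by itself; left alone it stays in its stop
- start_button_top (a point): centre of the top face of the round start button, 30 mm across, in a 46 mm collar; the button stands 107 mm above the table when up, the collar 97 mm
- start_button (a joint): travel of the start button in m: 0 up, 0.006 fully down (about 5 N); it springs back up
- tape_measure: tape measure standing in front of the charger (robot's side), 42 x 82 x 60 mm; origin at the centre of its underside
- padlock: brass padlock standing to the left of the charger, 20 x 42 x 66 mm; origin at the centre of its underside
- pliers: pliers with red handles lying behind the charger, 162 x 53 x 11 mm; origin at the centre of their underside

How it is judged (in metres and radians):
On the way, in this order (a step that is already met when the one before it is completed fails the run):
1. the dial rests four clicks clockwise of where it stood (distance of dial_fin from where it was at the start of the episode between 0.062 and 0.0685 m and velocity of joint dial between -0.1 and 0.1 rad/s), for 0.2 s.
2. the start button is pressed fully down (value of joint start_button above 0.0048 m), for 0.05 s.
At the end, for the whole second after the job is handed in: the dial rests in the click stop four clicks clockwise of where it started (within about 0.1 rad), the start button has been pressed (at least 4.8 mm) and is up again, and the tape measure, padlock and pliers are within 15 mm of where they were (distance of dial_fin from where it was at the start of the episode between 0.062 and 0.0685 m and value of joint start_button below 0.0015 m and distance of each of tape_measure, padlock, pliers from where it was at the start of the episode below 0.015 m); the robot touches nothing.
It fails at once if the dial is turned past the fourth click (more than about 4.6 clicks from the start) (distance of dial_fin from where it was at the start of the episode above 0.0725 m).
It fails at once if the start button is pressed before the dial stands four clicks on (value of joint start_button above 0.003 m and distance of dial_fin from where it was at the start of the episode below 0.062 m).
It fails at once if the fin is pinched between the fingers (contact force between the fingers and dial_c2 above 1 N and contact force between the fingers and dial_c3 above 1 N).
It fails at once if the tape measure, padlock or pliers are lifted or pushed away (distance of any of tape_measure, padlock, pliers from where it was at the start of the episode above 0.015 m).
It also fails if it takes over 42 s, if anything falls off the work surface, if the arm or the gripper's body presses on something with over 40 N, if the wrist force passes 120 N, or if a joint passes its speed limit or range.

ROBOT

A 6-joint arm with a two-finger parallel gripper is mounted at the origin on a cart in front of the work surface, level with it; the furniture and walls round the work are solid. World frame = base frame: x ahead of the robot, y to its left, z up, the work surface at z = 0. Lengths are in mm, angles in rad, forces in N, time in s.
With the tool pointing down it reaches from about 350 to 725 mm from the base axis. Payload 6 kg.
Tool frame: the origin (TCP) lies at the very end of the fingers, on their centre line; the grasp point (between the pads) lies 19 mm behind it (grip_point_offset is the distance from the TCP to the grasp point, in mm); z points along the fingers, y is the line along which they close (so a half turn about z gives the same grasp; the last joint's range is limited). The gripper opens to 85 mm and grips with 20 to 120 N. Pads are 22 mm wide; open, the fingers measure 114 mm over their backs; the gripper's body (76 mm by 85 mm) begins 54 mm behind the grasp point. The pads swing forward as they close: fully open they stand 13 mm farther back than shut.
Start: joints at [1.446, 0.04, 0.085, 0, -1.615, -0.334], TCP at [265.695, 537.94, 231.261] pointing down, gripper open.
Joint ranges: [-2.56, 2.56], [-1.29, 2.01], [-1.08, 1.49], [-3.29, 1.98], [-2.81, -0.18], [-2.99, 2.99]. Speed limits (rad/s): [2.57, 2.57, 3.01, 3.14, 3.14, 3.14].

INTERFACE

Orientations are given as a unit quaternion [x, y, z, w].
In Python, from plant import * gives the robot as it stands.
- The arm moves only by the tool play_rows, never from a script. Its argument "deltas" is a list of rows, each an object of numbers: "tx", "ty", "tz": the shift along the tool's x, y, z in cm; "ax", "ay", "az": the turn, a rotation vector about the tool's x, y, z in rad. A call has exactly 5 rows; each row shifts and turns the commanded pose from where the row before left it, along the tool's axes as they then stand; what a row does not reach is not made up. A row lasts 1/8 s, in which the tool goes at most 62.5 mm and 10.7 degrees, less where a joint would pass 70% of its speed; a pose out of reach is approached as far as the arm can. A call is refused whole if a number of a shift passes 6.25 or a number of a turn 0.188, either way. A call with a gripper value outside its range is refused whole. "gripper" is the opening in per cent of the stroke, from 0 (shut) to 100 (fully open), set as the call begins (left out, the last holds). The fingers move at their own pace and stop on an object; "squeeze" is the grip in N (left out, the last holds). Time passes only in rows, so rows that do not move let the fingers close, or fill a call up. It gives the time, the measured TCP pose, the force, the opening and the grip force at its end, in the units of the state.
- sense(): the state, without advancing time (a new reading comes with each control period).
- get_image(name): name is "scene" or "top" or "wrist"; returns a dict with "pixels" (420x560x3 uint8, red, green, blue), "fovy" (degrees; the focal length in pixels is half the picture's height over the tangent of half this angle, whatever the lens; pixels are square), "cx", "cy" (the principal point, pixels), "D" ([k1, k2, p1, p2, k3] as OpenCV has them; the pictures are not rectified), "T" (4x4, takes a point from camera to world coordinates); the wrist camera has in their place "tool_from_camera" (4x4, takes a point from camera to tool coordinates, whose origin is the TCP and whose axes are the flange's). Camera axes: x right, y down, z forward; pixel columns grow to the right and rows downward; lengths in mm; the calibration is good to about 2 mm. A picture is of the moment at which its call begins: read the wrist's pose just before it. There is no depth.
- hand_in(): hands the job in; it is judged then, once.
The state is a dict: "time": time; "qpos": joint angles; "joint_velocities": joint speeds; "joint_torque": joint torques, N m; "ee_pos": TCP position; "eef_rot": TCP orientation; "force": force on the tool from outside, world axes, zero at the start; "ft_torque": the same for the moment, N m; "finger_gap": opening from 0.0 (shut) to 1.0 (fully open); "gripper_force": force on a finger pad.
Only numpy, scipy, OpenCV 4.12 (cv2) and the standard library are available. Lean on these libraries where they do the work, as an engineer would, in place of code of your own. Each camera call takes 0.05 s, during which the arm holds its last target. There are 200 camera calls.

## Working session

There is one attempt and no reset: what is moved stays moved. The work goes in short steps, Python scripts to look and compute and a tool call to move; the robot and the scene stay as the last step left them, time stands still between calls to the robot, and variables do not carry over. Pictures are saved under pics/ and viewed, at most 10 in all, crops included, and the job is handed in when it is done.

Besides the shell and the picture viewer there is one more tool, called after ">>>" by a JSON object that holds its "name" and its "arguments", one argument or row to a line. play_rows: Moves the arm, as the interface text tells. Its arguments: {"type":"object","properties":{"deltas":{"type":"array","items":{"type":"object","properties":{"tx":{"type":"number"},"ty":{"type":"number"},"tz":{"type":"number"},"ax":{"type":"number"},"ay":{"type":"number"},"az":{"type":"number"}}}},"gripper":{"type":"number"},"squeeze":{"type":"number"}},"required":["deltas"]}

```bash
mkdir -p pics; cat > h.py <<'E'
from plant import *
import numpy as np, cv2, json
from scipy.spatial.transform import Rotation as R
def K(m):
    f=m["pixels"].shape[0]/2/np.tan(np.radians(m["fovy"])/2)
    return np.array([[f,0,m["cx"]],[0,f,m["cy"]],[0,0,1.]])
def ray(m,T,uv,z):
    p=cv2.undistortPoints(np.array([[uv]],float),K(m),np.array(m["D"],float))[0,0]
    T=np.array(T);d=T[:3,:3]@np.array([p[0],p[1],1]);o=T[:3,3]
    return o+d*(z-o[2])/d[2]
def proj(m,T,P):
    Ti=np.linalg.inv(np.array(T))
    return cv2.projectPoints(np.array(P,float).reshape(-1,3),cv2.Rodrigues(Ti[:3,:3])[0],Ti[:3,3],K(m),np.array(m["D"],float))[0][:,0]
E
python3 - <<'E'
from h import *
import pickle
s=sense();print(s)
for n in["top","scene"]:
    m=get_image(n);pickle.dump(m,open(n+".pkl","wb"))
    cv2.imwrite(f"pics/{n}.png",cv2.cvtColor(m["pixels"],cv2.COLOR_RGB2BGR));print(n,m["fovy"],np.round(m["T"],2))
E
```

```text
{'time': 0.0, 'qpos': array([ 1.44565068e+00,  4.08403144e-02,  8.37990087e-02, -5.05453521e-04,
       -1.61549602e+00, -3.33708415e-01]), 'joint_velocities': array([ 0.00141155,  0.00104264,  0.00114823, -0.00154133, -0.00106026,
       -0.001395  ]), 'joint_torque': array([ 1.10382887e-03, -3.68207359e+01,  3.47424138e+01,  6.93218306e+00,
       -5.35917192e-03, -1.11896907e-05]), 'ee_pos': array([265.5144898 , 537.68290881, 230.24802232]), 'eef_rot': array([ 9.73798977e-01, -2.27408730e-01, -1.60500227e-04,  8.92050236e-04]), 'force': array([ 1.25282935,  0.4559864 , -0.78846701]), 'ft_torque': array([0.04281769, 0.02860999, 0.0417802 ]), 'gripper_force': 0.0, 'finger_gap': 0.9974545458187467}
top 48.96894476267208 [[-1.0000e-02 -9.9000e-01  1.5000e-01  4.0431e+02]
 [-1.0000e+00  1.0000e-02 -2.0000e-02  3.2017e+02]
 [ 1.0000e-02 -1.5000e-01 -9.9000e-01  9.8456e+02]
 [ 0.0000e+00  0.0000e+00  0.0000e+00  1.0000e+00]]
scene 44.73623933444685 [[ 7.9000e-01 -4.8000e-01  3.9000e-01  1.7594e+02]
 [-6.2000e-01 -6.2000e-01  4.8000e-01 -8.1370e+01]
 [ 1.0000e-02 -6.2000e-01 -7.9000e-01  7.5111e+02]
 [ 0.0000e+00  0.0000e+00  0.0000e+00  1.0000e+00]]
```

View pics/top.png

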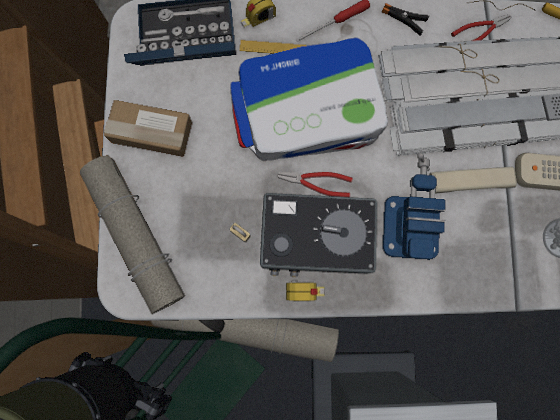

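View pics/scene.png

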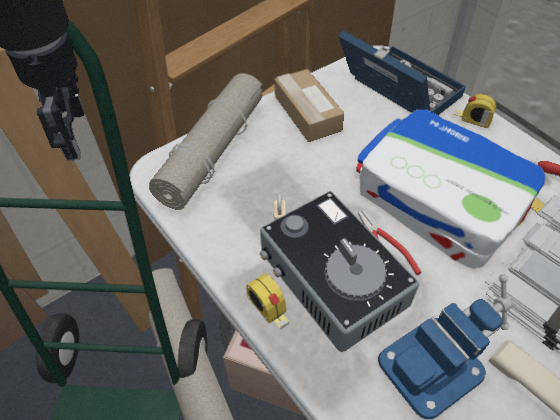

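```bash
python3 - <<'E'
import cv2
a=cv2.imread("pics/top.png")[180:310,225:405]
cv2.imwrite("pics/tc.png",cv2.resize(a,None,fx=4.4,fy=4.4,interpolation=cv2.INTER_CUBIC))
E
```

```text
(no output)
```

View pics/tc.png

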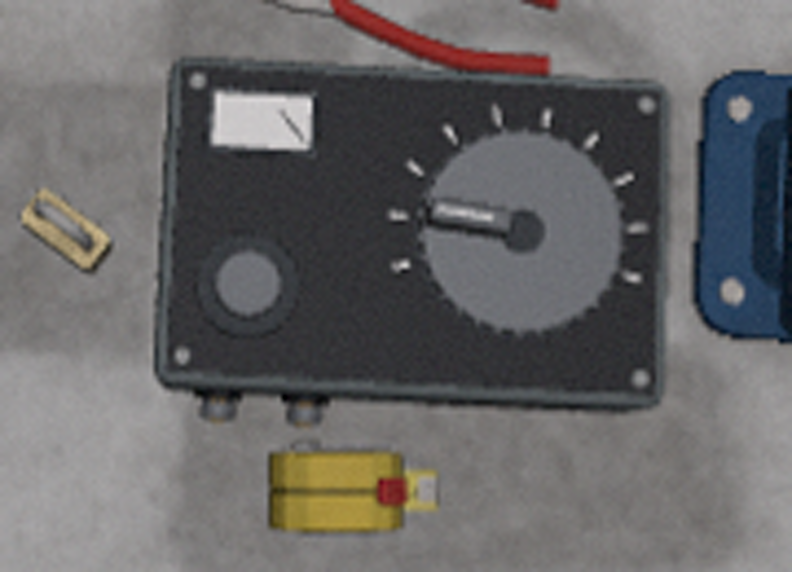

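```bash
python3 - <<'E'
from h import *
import pickle
m=pickle.load(open("top.pkl","rb"));T=m["T"]
f=lambda u,v,z:ray(m,T,(u/4.4+225-.4,v/4.4+180-.4),z)
for n,u,v,z in[("c1",175,62,85),("c2",665,82,85),("c3",658,400,85),("c4",160,382,85),("disc",523,231,98),("L",423,231,98),("R",624,231,98),("fin end",430,210,124),("btn",248,283,107),("tape",336,491,60),("tapeTopL",270,453,60),("tapeR",402,530,60),("padlock",66,230,50)]:
    print(n,np.round(f(u,v,z),1))
q=sense();r=R.from_quat(q["eef_rot"]);print(np.round(r.as_matrix(),3))
E
```

```text
c1 [589.7 331.4  85. ]
c2 [579.  108.7  85. ]
c3 [435.1 117.7  85. ]
c4 [445.6 338.9  85. ]
disc [509.8 178.   98. ]
L [510.2 222.4  98. ]
R [509.4 133.   98. ]
fin end [516.2 222.  124. ]
btn [487.1 300.  107. ]
tape [396.8 260.2  60. ]
tapeTopL [414.2 289.9  60. ]
tapeR [379.  230.7  60. ]
padlock [517.9 382.8  50. ]
[[ 0.897 -0.443 -0.001]
 [-0.443 -0.897 -0.002]
 [ 0.     0.002 -1.   ]]
```

>>> {"name": "play_rows", "arguments": {
  "deltas": [
    {"tx": 2, "ty": 1.1, "tz": 0.2},
    {"tx": 3.5, "ty": 2, "tz": 0.3},
    {"tx": 3.5, "ty": 2, "tz": 0.3},
    {"tx": 3.5, "ty": 2, "tz": 0.3},
    {"tx": 3.5, "ty": 2, "tz": 0.3}
  ],
  "gripper": 0,
  "squeeze": 20
}}

```text
invalid input at $.deltas[0]: expected keys tx, ty, tz, ax, ay, az
```

>>> {"name": "play_rows", "arguments": {
  "deltas": [
    {"tx": 3.5, "ty": 2, "tz": 0.3},
    {"tx": 3.5, "ty": 2, "tz": 0.3},
    {"tx": 3.5, "ty": 2, "tz": 0.3, "az": -0.1},
    {"tx": 3.5, "ty": 2, "tz": 0.3, "az": -0.1},
    {"tx": 2, "ty": 1, "tz": 0.2, "az": -0.1}
  ]
}}

```text
invalid input at $.deltas[0]: expected keys tx, ty, tz, ax, ay, az
```

>>> {"name": "play_rows", "arguments": {
  "deltas": [
    {},
    {},
    {},
    {},
    {}
  ]
}}

```text
invalid input at $.deltas[0]: expected keys tx, ty, tz, ax, ay, az
```

```bash
cat > go.py <<'E'
from h import *
import sys
# go.py x y z yaw_of_tool_x(deg): shift in tool axes (cm), before turning
t=np.array([float(a) for a in sys.argv[1:4]]);y=float(sys.argv[4])
s=sense();M=R.from_quat(s["eef_rot"]).as_matrix()
yaw=np.degrees(np.arctan2(M[1,0],M[0,0]))
print("t",s["time"],"pos",np.round(s["ee_pos"],1),"yaw",round(yaw,1),"tilt",np.round(M[:2,2],4),"f",np.round(s["force"],1),"gap",s["finger_gap"],"q6",s["qpos"][5])
print("shift cm",np.round(M.T@(t-s["ee_pos"])/10,2),"az",round(-np.radians(y-yaw),3))
E
python3 go.py 488 212 160 -8.9
python3 - <<'E'
from h import *
s=sense();m=get_image("wrist")
T=np.eye(4);T[:3,:3]=R.from_quat(s["eef_rot"]).as_matrix();T[:3,3]=s["ee_pos"];T=T@np.array(m["tool_from_camera"])
p=m["pixels"].copy()
import pickle;pickle.dump((m,T),open("w1.pkl","wb"))
cv2.imwrite("pics/w1.png",cv2.cvtColor(p,cv2.COLOR_RGB2BGR))
print(proj(m,T,[[509.9,178.6,98],[516.7,222.1,124],[486.6,300.3,107]]))
E
```

```text
t 0.1 pos [265.5 537.7 230.3] yaw -26.3 tilt [-0.0006 -0.0015] f [-0.1 -0.1  0.3] gap 1.000760153311948 q6 -0.33369592019268896
shift cm [34.37 19.34  7.07] az -0.303
[[ 815.47828502 -722.65599332]
 [ 775.54680091 -805.34557743]
 [ 521.92806842 -422.57146592]]
```

View pics/w1.png

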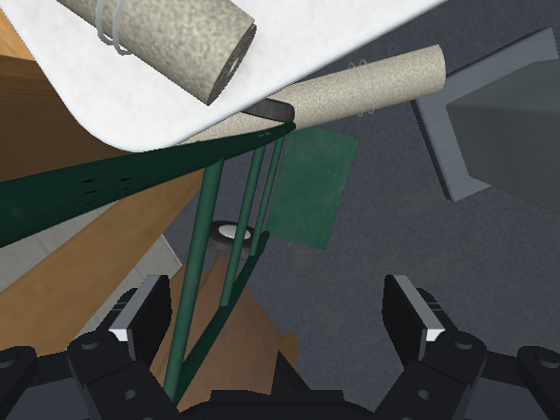

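The arm didn't move: every row needs all six keys. The wrist picture still shows the start pose, with the fingers open at the bottom.

>>> {"name": "play_rows", "arguments": {
  "deltas": [
    {"tx": 2, "ty": 1.1, "tz": 0.2, "ax": 0, "ay": 0, "az": 0},
    {"tx": 3.5, "ty": 2, "tz": 0.3, "ax": 0, "ay": 0, "az": 0},
    {"tx": 3.5, "ty": 2, "tz": 0.3, "ax": 0, "ay": 0, "az": 0},
    {"tx": 3.5, "ty": 2, "tz": 0.3, "ax": 0, "ay": 0, "az": 0},
    {"tx": 3.5, "ty": 2, "tz": 0.3, "ax": 0, "ay": 0, "az": 0}
  ],
  "gripper": 0,
  "squeeze": 20
}}

```text
time: 0.78
ee_pos: [369.7, 383.5, 217.1]
eef_rot: [0.974, -0.228, 0.0, 0.0]
force: [0.9, 0.2, -0.5]
finger_gap: -0.001
gripper_force: 0.0
```

>>> {"name": "play_rows", "arguments": {
  "deltas": [
    {"tx": 3.5, "ty": 2, "tz": 0.3, "ax": 0, "ay": 0, "az": 0},
    {"tx": 3.5, "ty": 2, "tz": 0.3, "ax": 0, "ay": 0, "az": 0},
    {"tx": 3.5, "ty": 2, "tz": 0.3, "ax": 0, "ay": 0, "az": 0},
    {"tx": 3.5, "ty": 2, "tz": 0.3, "ax": 0, "ay": 0, "az": 0},
    {"tx": 3.5, "ty": 1.5, "tz": 0.2, "ax": 0, "ay": 0, "az": -0.1}
  ]
}}

```text
time: 1.4
ee_pos: [484.2, 220.7, 203.3]
eef_rot: [0.984, -0.178, 0.0, -0.0]
force: [-0.0, 1.6, -0.1]
finger_gap: -0.0
gripper_force: 0.0
```

>>> {"name": "play_rows", "arguments": {
  "deltas": [
    {"tx": 0, "ty": 0, "tz": 0, "ax": 0, "ay": 0, "az": -0.1},
    {"tx": 0, "ty": 0, "tz": 0, "ax": 0, "ay": 0, "az": -0.1},
    {"tx": 0, "ty": 0, "tz": 0, "ax": 0, "ay": 0, "az": 0},
    {"tx": 0, "ty": 0, "tz": 0, "ax": 0, "ay": 0, "az": 0},
    {"tx": 0, "ty": 0, "tz": 0, "ax": 0, "ay": 0, "az": 0}
  ]
}}

```text
time: 2.02
ee_pos: [483.6, 222.7, 203.3]
eef_rot: [0.997, -0.08, 0.0, 0.0]
force: [0.3, -0.5, 0.2]
finger_gap: -0.002
gripper_force: 0.0
```

```bash
cat > look.py <<'E'
from h import *
import sys,pickle
s=sense();m=get_image("wrist")
T=np.eye(4);T[:3,:3]=R.from_quat(s["eef_rot"]).as_matrix();T[:3,3]=s["ee_pos"];T=T@np.array(m["tool_from_camera"])
n=sys.argv[1];pickle.dump((m,T),open(n+".pkl","wb"))
cv2.imwrite(f"pics/{n}.png",cv2.cvtColor(m["pixels"],cv2.COLOR_RGB2BGR))
print(np.round(proj(m,T,[[509.9,178.6,98],[516.7,222.1,124],[486.6,300.3,107]]),0))
E
python3 go.py 488 212 160 -8.9; python3 look.py w2
```

```text
t 2.025 pos [483.6 222.7 203.3] yaw -9.2 tilt [ 0.     -0.0001] f [ 0.3 -0.5  0.2] gap -0.0020928714640678827 q6 0.6014019504261666
shift cm [0.61 0.99 4.33] az -0.004
[[333. 162.]
 [268. 170.]
 [165. 224.]]
```

View pics/w2.png

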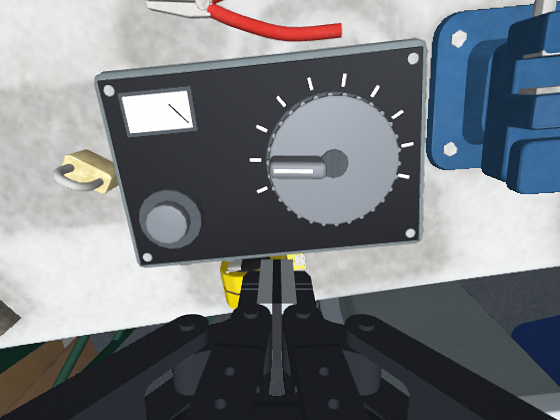

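>>> {"name": "play_rows", "arguments": {
  "deltas": [
    {"tx": 0.4, "ty": 1, "tz": 2, "ax": 0, "ay": 0, "az": 0},
    {"tx": 0, "ty": 0, "tz": 3, "ax": 0, "ay": 0, "az": 0},
    {"tx": 0, "ty": 0, "tz": 3, "ax": 0, "ay": 0, "az": 0},
    {"tx": 0, "ty": 0, "tz": 1.7, "ax": 0, "ay": 0, "az": 0},
    {"tx": 0, "ty": 0, "tz": 0, "ax": 0, "ay": 0, "az": 0}
  ]
}}

```text
time: 2.7
ee_pos: [485.6, 212.0, 105.3]
eef_rot: [0.997, -0.079, -0.001, 0.001]
force: [0.4, -0.8, 0.8]
finger_gap: 0.004
gripper_force: 0.0
```

```bash
python3 go.py 488 212 106 -8.9; python3 look.py w3
```

```text
t 2.7 pos [485.6 212.  105.3] yaw -9.1 tilt [-0.0015 -0.0016] f [ 0.4 -0.8  0.8] gap 0.0037500126846763335 q6 0.6204274914645791
shift cm [ 0.24 -0.04 -0.07] az -0.004
[[343. 211.]
 [234. 234.]
 [ 76. 309.]]
```

View pics/w3.png

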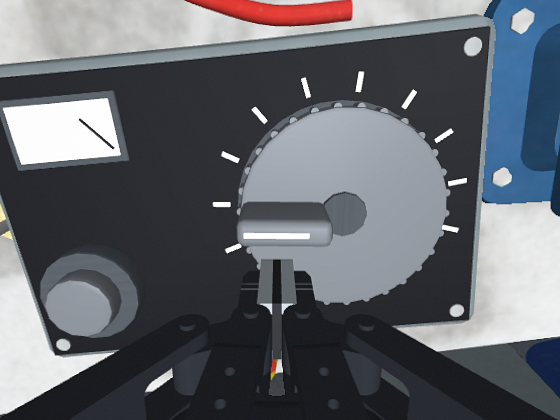

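>>> {"name": "play_rows", "arguments": {
  "deltas": [
    {"tx": 0.6, "ty": 0, "tz": 0, "ax": 0, "ay": 0, "az": 0},
    {"tx": 0.6, "ty": 0, "tz": 0, "ax": 0, "ay": 0, "az": 0},
    {"tx": 0.3, "ty": -0.15, "tz": 0, "ax": 0, "ay": 0, "az": 0.1},
    {"tx": 0.3, "ty": -0.15, "tz": 0, "ax": 0, "ay": 0, "az": 0.1},
    {"tx": 0.3, "ty": -0.15, "tz": 0, "ax": 0, "ay": 0, "az": 0.1}
  ]
}}

```text
time: 3.38
ee_pos: [508.4, 212.6, 107.0]
eef_rot: [0.973, -0.229, 0.0, -0.0]
force: [0.6, 0.1, -0.3]
finger_gap: 0.005
gripper_force: 0.0
```

```bash
cat > rel.py <<'E'
from h import *
s=sense();M=R.from_quat(s["eef_rot"]).as_matrix()
d=M.T@(np.array([509.9,178.6,98])-s["ee_pos"])
yaw=np.degrees(np.arctan2(M[1,0],M[0,0]))
print("axis in tool",np.round(d,1),"yaw",round(yaw,1),"clicks by yaw",round((-8.9-yaw)/24,2),"f tool",np.round(M.T@s["force"],1),s["time"])
E
python3 rel.py; python3 look.py w4
```

```text
axis in tool [16.5 29.8  9. ] yaw -26.5 clicks by yaw 0.73 f tool [ 0.5 -0.4  0.3] 3.375
[[343. 237.]
 [244. 294.]
 [132. 390.]]
```

View pics/w4.png

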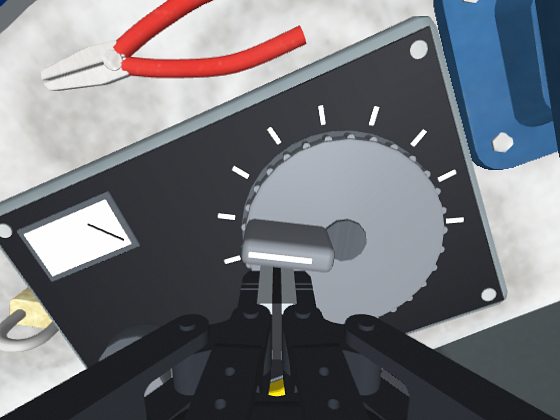

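>>> {"name": "play_rows", "arguments": {
  "deltas": [
    {"tx": 0.3, "ty": -0.15, "tz": 0, "ax": 0, "ay": 0, "az": 0.1},
    {"tx": 0.3, "ty": -0.15, "tz": 0, "ax": 0, "ay": 0, "az": 0.1},
    {"tx": 0.3, "ty": -0.15, "tz": 0, "ax": 0, "ay": 0, "az": 0.1},
    {"tx": 0.3, "ty": -0.15, "tz": 0, "ax": 0, "ay": 0, "az": 0.1},
    {"tx": 0.3, "ty": -0.15, "tz": 0, "ax": 0, "ay": 0, "az": 0.1}
  ]
}}

```text
time: 4.05
ee_pos: [524.5, 209.3, 106.7]
eef_rot: [0.887, -0.462, 0.0, -0.0]
force: [-2.6, 2.1, 1.4]
finger_gap: 0.001
gripper_force: 1.7
```

```bash
python3 rel.py
```

```text
axis in tool [16.8 29.5  8.7] yaw -55.0 clicks by yaw 1.92 f tool [-3.2  1.  -1.4] 4.05
```

>>> {"name": "play_rows", "arguments": {
  "deltas": [
    {"tx": 0.3, "ty": -0.15, "tz": 0, "ax": 0, "ay": 0, "az": 0.1},
    {"tx": 0.3, "ty": -0.15, "tz": 0, "ax": 0, "ay": 0, "az": 0.1},
    {"tx": 0.3, "ty": -0.15, "tz": 0, "ax": 0, "ay": 0, "az": 0.1},
    {"tx": 0.3, "ty": -0.15, "tz": 0, "ax": 0, "ay": 0, "az": 0.1},
    {"tx": 0, "ty": 0, "tz": 0, "ax": 0, "ay": 0, "az": 0}
  ]
}}

```text
time: 4.68
ee_pos: [535.1, 201.1, 106.6]
eef_rot: [0.778, -0.628, 0.0, -0.0]
force: [0.3, 0.0, -0.5]
finger_gap: 0.002
gripper_force: 0.0
```

```bash
python3 rel.py; python3 look.py w5
```

```text
axis in tool [16.6 29.4  8.6] yaw -77.8 clicks by yaw 2.87 f tool [ 0.  -0.3  0.5] 4.675
[[343. 237.]
 [310. 355.]
 [328. 467.]]
```

View pics/w5.png

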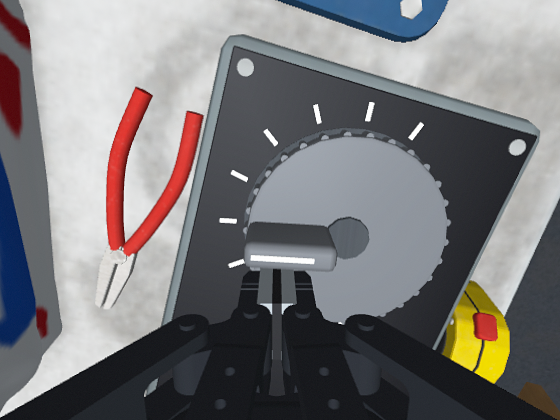

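>>> {"name": "play_rows", "arguments": {
  "deltas": [
    {"tx": 0.3, "ty": -0.15, "tz": 0, "ax": 0, "ay": 0, "az": 0.1},
    {"tx": 0.3, "ty": -0.15, "tz": 0, "ax": 0, "ay": 0, "az": 0.1},
    {"tx": 0.27, "ty": -0.13, "tz": 0, "ax": 0, "ay": 0, "az": 0.09},
    {"tx": 0.21, "ty": -0.1, "tz": 0, "ax": 0, "ay": 0, "az": 0.07},
    {"tx": 0, "ty": 0, "tz": 0, "ax": 0, "ay": 0, "az": 0}
  ]
}}

```text
time: 5.35
ee_pos: [540.8, 190.9, 106.4]
eef_rot: [-0.654, 0.757, -0.0, 0.0]
force: [0.2, 0.1, 0.3]
finger_gap: 0.003
gripper_force: 0.0
```

```bash
python3 rel.py; python3 look.py w6
```

```text
axis in tool [16.7 28.8  8.4] yaw -98.3 clicks by yaw 3.73 f tool [-0.2 -0.2 -0.3] 5.35
[[343. 237.]
 [347. 360.]
 [414. 458.]]
```

View pics/w6.png

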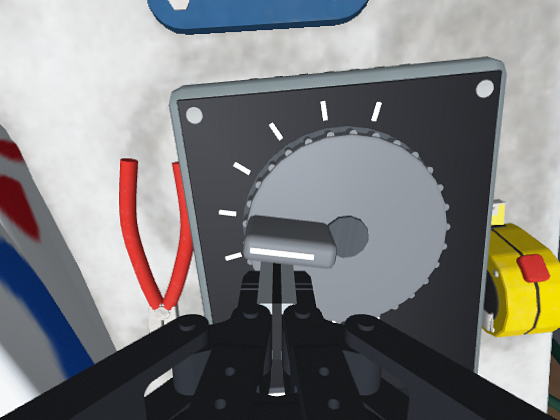

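>>> {"name": "play_rows", "arguments": {
  "deltas": [
    {"tx": -0.7, "ty": 0, "tz": 0, "ax": 0, "ay": 0, "az": 0},
    {"tx": -0.8, "ty": 0, "tz": -1, "ax": 0, "ay": 0, "az": 0},
    {"tx": 0, "ty": 0, "tz": -2, "ax": 0, "ay": 0, "az": 0},
    {"tx": -2, "ty": 1.5, "tz": -0.5, "ax": 0, "ay": 0, "az": 0},
    {"tx": -2, "ty": 1.5, "tz": 0, "ax": 0, "ay": 0, "az": 0}
  ]
}}

```text
time: 6.02
ee_pos: [519.7, 250.6, 144.0]
eef_rot: [-0.653, 0.757, -0.0, 0.002]
force: [1.0, 0.1, -0.8]
finger_gap: 0.007
gripper_force: 0.0
```

>>> {"name": "play_rows", "arguments": {
  "deltas": [
    {"tx": -2.5, "ty": 2, "tz": 0, "ax": 0, "ay": 0, "az": 0},
    {"tx": -2, "ty": 2, "tz": 0, "ax": 0, "ay": 0, "az": 0},
    {"tx": 0, "ty": 0, "tz": 0, "ax": 0, "ay": 0, "az": 0},
    {"tx": 0, "ty": 0, "tz": 0, "ax": 0, "ay": 0, "az": 0},
    {"tx": 0, "ty": 0, "tz": 0, "ax": 0, "ay": 0, "az": 0}
  ]
}}

```text
time: 6.65
ee_pos: [486.7, 299.6, 141.8]
eef_rot: [-0.653, 0.758, -0.0, 0.0]
force: [-0.4, -0.2, 0.1]
finger_gap: 0.005
gripper_force: 0.0
```

```bash
python3 go.py 486.5 300.3 110 -98.3; python3 - <<'E'
from h import *
import pickle
m=get_image("top")
a=m["pixels"][180:310,225:405];b=pickle.load(open("top.pkl","rb"))["pixels"][180:310,225:405]
cv2.imwrite("pics/t2.png",cv2.cvtColor(cv2.resize(a,None,fx=4.4,fy=4.4,interpolation=cv2.INTER_CUBIC),cv2.COLOR_RGB2BGR))
E
```

```text
t 6.65 pos [486.7 299.6 141.8] yaw -98.5 tilt [0.0004 0.0001] f [-0.4 -0.2  0.1] gap 0.0050345401591694455 q6 -1.0517439793565289
shift cm [-0.06  0.04  3.18] az -0.004
```

View pics/t2.png

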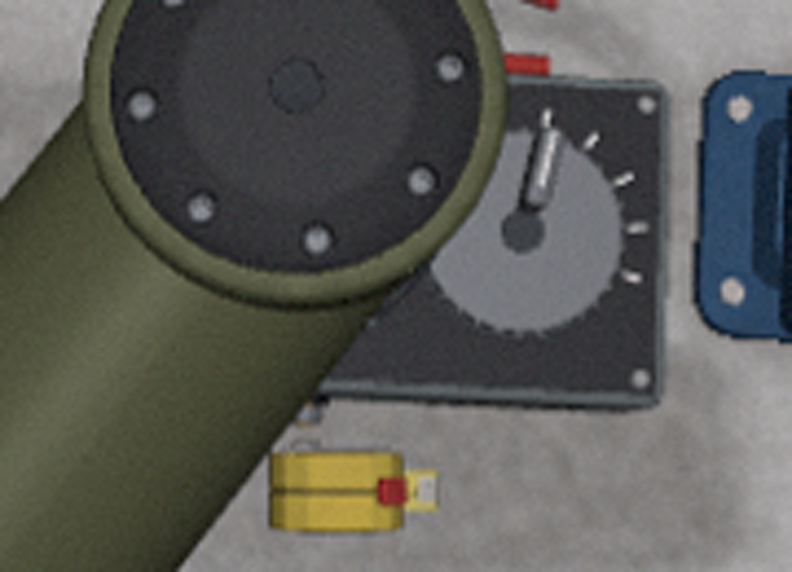

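The fin points at the fifth mark from the right, at crop pixel (547,117). That is the target, four clicks on. Now I'll press the button.

>>> {"name": "play_rows", "arguments": {
  "deltas": [
    {"tx": 0, "ty": 0, "tz": 1.5, "ax": 0, "ay": 0, "az": 0},
    {"tx": 0, "ty": 0, "tz": 1.5, "ax": 0, "ay": 0, "az": 0},
    {"tx": 0, "ty": 0, "tz": 0.5, "ax": 0, "ay": 0, "az": 0},
    {"tx": 0, "ty": 0, "tz": 0.4, "ax": 0, "ay": 0, "az": 0},
    {"tx": 0, "ty": 0, "tz": 0.15, "ax": 0, "ay": 0, "az": 0}
  ]
}}

```text
time: 7.32
ee_pos: [486.3, 299.9, 101.3]
eef_rot: [-0.653, 0.757, -0.0, -0.0]
force: [-2.4, -2.5, 4.0]
finger_gap: -0.003
gripper_force: 2.4
```

>>> {"name": "play_rows", "arguments": {
  "deltas": [
    {"tx": 0, "ty": 0, "tz": 0.05, "ax": 0, "ay": 0, "az": 0},
    {"tx": 0, "ty": 0, "tz": 0.05, "ax": 0, "ay": 0, "az": 0},
    {"tx": 0, "ty": 0, "tz": 0, "ax": 0, "ay": 0, "az": 0},
    {"tx": 0, "ty": 0, "tz": 0, "ax": 0, "ay": 0, "az": 0},
    {"tx": 0, "ty": 0, "tz": 0, "ax": 0, "ay": 0, "az": 0}
  ]
}}

```text
time: 7.95
ee_pos: [486.4, 299.9, 101.1]
eef_rot: [-0.653, 0.757, -0.0, 0.0]
force: [-4.3, -2.8, 7.2]
finger_gap: -0.001
gripper_force: 3.6
```

>>> {"name": "play_rows", "arguments": {
  "deltas": [
    {"tx": 0, "ty": 0, "tz": 0.1, "ax": 0, "ay": 0, "az": 0},
    {"tx": 0, "ty": 0, "tz": 0.05, "ax": 0, "ay": 0, "az": 0},
    {"tx": 0, "ty": 0, "tz": 0, "ax": 0, "ay": 0, "az": 0},
    {"tx": 0, "ty": 0, "tz": 0, "ax": 0, "ay": 0, "az": 0},
    {"tx": 0, "ty": 0, "tz": 0, "ax": 0, "ay": 0, "az": 0}
  ]
}}

```text
time: 8.57
ee_pos: [486.5, 300.0, 101.0]
eef_rot: [-0.653, 0.757, -0.0, 0.001]
force: [-6.8, -3.8, 12.7]
finger_gap: -0.0
gripper_force: 6.6
```

The tip stays at 101.0 mm while the force climbs to 12.7 N, so the button is at its stop. Releasing it now.

>>> {"name": "play_rows", "arguments": {
  "deltas": [
    {"tx": 0, "ty": 0, "tz": -0.5, "ax": 0, "ay": 0, "az": 0},
    {"tx": 0, "ty": 0, "tz": -1.5, "ax": 0, "ay": 0, "az": 0},
    {"tx": 0, "ty": 0, "tz": -3, "ax": 0, "ay": 0, "az": 0},
    {"tx": 0, "ty": 0, "tz": -3, "ax": 0, "ay": 0, "az": 0},
    {"tx": 0, "ty": 0, "tz": -1, "ax": 0, "ay": 0, "az": 0}
  ]
}}

```text
time: 9.2
ee_pos: [487.0, 300.9, 190.9]
eef_rot: [-0.653, 0.757, 0.0, 0.002]
force: [0.0, -0.1, -0.2]
finger_gap: -0.003
gripper_force: 0.0
```

>>> {"name": "play_rows", "arguments": {
  "deltas": [
    {"tx": 0, "ty": 0, "tz": 0, "ax": 0, "ay": 0, "az": 0},
    {"tx": 0, "ty": 0, "tz": 0, "ax": 0, "ay": 0, "az": 0},
    {"tx": 0, "ty": 0, "tz": 0, "ax": 0, "ay": 0, "az": 0},
    {"tx": 0, "ty": 0, "tz": 0, "ax": 0, "ay": 0, "az": 0},
    {"tx": 0, "ty": 0, "tz": 0, "ax": 0, "ay": 0, "az": 0}
  ]
}}

```text
time: 9.82
ee_pos: [486.2, 300.1, 188.0]
eef_rot: [-0.653, 0.757, -0.0, -0.0]
force: [-0.7, -0.3, -0.3]
finger_gap: 0.001
gripper_force: 0.0
```

```bash
python3 -c "
from plant import *
print(sense()['force'],hand_in())"
```

```text
the job is handed in; nothing more can be done
[-0.6966769  -0.27684656 -0.29952935] None
```

The dial was pushed four clicks clockwise (the top picture shows the fin on the target mark), the start button was pressed to its stop and released, and the job is handed in at about 10 s; no verdict came back.

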